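# Pin a slipped module bracket back into line

## Robot

A 7-joint arm with a two-finger parallel gripper is mounted at the origin on the work surface. World frame = base frame: x ahead of the robot, y to its left, z up, the work surface at z = 0. Lengths are in m, angles in rad, forces in N, time in s.
With the tool pointing down it reaches from about 0.425 to 0.975 m from the base axis. Payload 16.7 kg.
Tool frame: the origin (TCP) lies midway between the tips of the shut fingers; the grasp point (between the pads) lies 19 mm behind it (r.hold_point_z is the z of the grasp point in the tool frame, in m); z points along the fingers, y is the line along which they close (so a half turn about z gives the same grasp; the last joint's range is limited). The gripper opens to 85 mm and grips with 20 to 120 N. Pads are 22 mm wide; open, the fingers measure 114 mm over their backs; the gripper's body (76 mm by 85 mm) begins 54 mm behind the grasp point. The pads swing forward as they close: fully open they stand 13 mm farther back than shut.
Start: joints at [-1.458, 0.426, 0.074, 1.606, -0.034, 1.111, -0.067], TCP at [0.175, 0.652, 0.231] pointing down, gripper open.
Joint ranges: [-2.85, 2.85], [-0.5, 2.14], [-1.23, 1.37], [0.21, 2.46], [-1.02, 4.16], [0.16, 2.05], [-2.73, 2.73]. Speed limits (rad/s): [1.89, 1.89, 2.39, 2.39, 3.01, 3.01, 3.01].

## Interface

Orientations are given as a unit quaternion [w, x, y, z].
In Python, from station import r gives the robot as it stands.
- The arm moves only by the tool jog_arm, never from a script. Its argument "deltas" is text: rows parted by semicolons, each of 5 numbers parted by spaces: the finger opening in mm, from 0 to 85.4, then the shift along the world's x, y, z in mm, then the turn about the world's z in rad. In form: jaw x y z yaw; .... A call has 1 to 20 rows; each row shifts and turns the commanded pose from where the row before left it; what a row does not reach is not made up. A row lasts 1/8 s, in which the tool goes at most 62.5 mm and 10.7 degrees, less where a joint would pass 70% of its speed; a pose out of reach is approached as far as the arm can. A call is refused whole if a number of a shift passes 62.5 or a number of a turn 0.188, either way. A call with a gripper value outside its range is refused whole. The fingers move at their own pace and stop on an object; "squeeze" is the grip in N (left out, the last holds). Time passes only in rows, so rows that do not move let the fingers close. It gives the time, the measured TCP pose, the force, the opening and the grip force at its end, in the units of the state.
- r.state(): the state, without advancing time (a new reading comes with each control period).
- r.grab_frame(name): name is "scene" or "side" or "wrist"; returns the picture (480x640x3 uint8, red, green, blue); there is no depth.
- r.camera_model(name): a dict with "fov_y" (degrees; the focal length in pixels is half the picture's height over the tangent of half this angle, whatever the lens; pixels are square), "cx", "cy" (the principal point, pixels), "origin" and "attitude" of the camera in the world. Camera axes: x right, y down, z forward; pixel columns grow to the right and rows downward; lengths in m; the calibration is good to about 2 mm. A picture is of the moment at which its call begins: read the wrist's pose just before it. camera_model takes no time and is no camera call; for the wrist camera it gives the pose at the moment of the call.
- r.hand_in(): hands the job in; it is judged then, once.
The state is a dict: "t": time; "joint_pos": joint angles; "joint_velocities": joint speeds; "joint_torque": joint torques, N m; "ee_pos": TCP position; "tool_rot": TCP orientation; "ft_force": force on the tool from outside, world axes, zero at the start; "ft_torque": the same for the moment, N m; "grip_width": opening from 0.0 (shut) to 1.0 (fully open); "finger_force": force on a finger pad.
Only numpy, scipy, OpenCV 4.12 (cv2) and the standard library are available. Lean on these libraries where they do the work, as an engineer would, in place of code of your own. Each camera call takes 0.05 s, during which the arm holds its last target. There are 200 camera calls.

## Task

The module bracket on the raised breadboard has slipped along its rails, so its hole no longer lies over the hole in the plate below. Take the full-width tapered drift from the pin rack (not the straight dowel or the slim one) and push it down through both holes so that its taper draws the bracket into line, until its collar is fully home on the bracket. Let the drift do the aligning, do not shove the bracket over first, and leave the drift standing in the holes.

Things in the scene. Friction and masses are not known exactly. Their poses are not given: they have to be found in the camera images.
- drift: Aluminium drift hanging upright in an open rack (top at 88 mm, pins 70 mm apart). Origin: centre of its collar's underside; z up its axis, y along the row of pins. Below: shank 32 mm wide, 24 long, then a 45 mm cone to a 6 mm point. Collar 44 wide, 5 thick; above it a round head 26 wide, 45 tall, to grip. 0.17 kg. Other pins: blunt dowel, square head; slim 16 mm drift; none taller.
- base_hole (a point): Centre of the upper mouth of the fixed vertical hole, 35 mm wide, through the 12 mm thick top of the raised aluminium breadboard, 75 mm above the table, free below down to the table. y axis: along the bracket's rails. The bracket's foot lies over it; it is seen through the bracket's hole.
- bracket_hole (a point): Centre of the upper mouth of the 35 mm hole through the 10 mm thick aluminium foot of the sliding bracket, 85 mm above the table. Rails 46 mm to either side stand 6 mm above the foot; along -y of the rails two 17 mm screws begin 58 mm from the hole, then a gold-coloured module, 24 mm tall, 76 mm from it.
- bracket (a joint): Position of the bracket along its rails in m, positive towards +y of base_hole; 0 when its hole lies exactly over the base hole. It starts 7 to 10 mm out of line and stays where it is left; it takes about 4 N sideways to slide it, or some 5 to 15 N of downward push on the drift.

How it is judged:
On the way:
1. the drift's point has entered the base hole (drift within 15 mm of its axis, within 20 degrees of upright) while the bracket is still more than 5 mm out of line (horizontal distance between drift and base_hole below 0.015 m and z of drift in the frame of base_hole below 0.068 m and angle between drift's own z axis and vertical below 0.35 rad and value of joint bracket above 0.005 m), for 0.04 s.
At the end, for the whole second after the job is handed in: The bracket is in line (hole within 4.5 mm of over the base hole), the drift stands upright (within 10 degrees) through both holes, within 6 mm of the base hole's axis, its collar down on the bracket (gap under 4 mm), at rest (value of joint bracket between -0.0045 and 0.0045 m and horizontal distance between drift and base_hole below 0.006 m and z of drift in the frame of bracket_hole below 0.004 m and angle between drift's own z axis and vertical below 0.17 rad and linear speed of drift below 0.02 m/s); the robot touches nothing.
It also fails if it takes over 42 s, if anything falls off the work surface, if the arm or the gripper's body presses on something with over 40 N, if the wrist force passes 120 N, or if a joint passes its speed limit or range.

## Working session

There is one attempt and no reset: what is moved stays moved. The work goes in short steps, Python scripts to look and compute and a tool call to move; the robot and the scene stay as the last step left them, time stands still between calls to the robot, and variables do not carry over. Pictures are saved under pics/ and viewed, at most 10 in all, crops included, and the job is handed in when it is done.

Besides the shell and the picture viewer there is one more tool, called after "Emit:" as a command line: name --argument value ..., lists and objects as JSON in quotes. jog_arm: Moves the arm, as the interface text tells. Its arguments: {"type":"object","properties":{"deltas":{"type":"string"},"squeeze":{"type":"number"}},"required":["deltas"]}

```bash
mkdir -p pics; ls; cat > h.py <<'E'
import numpy as np, cv2
from station import r
def save(n,f): 
    im=r.grab_frame(n); cv2.imwrite('pics/'+f,im[...,::-1]); return im
def R(a):
    a=np.array(a,float)
    if a.shape==(3,3): return a
    from scipy.spatial.transform import Rotation as Q
    return Q.from_quat([a[1],a[2],a[3],a[0]]).as_matrix()
def ray(m,u,v):
    f=240/np.tan(np.radians(m['fov_y'])/2)
    return np.array(m['origin']),R(m['attitude'])@np.array([(u-m['cx'])/f,(v-m['cy'])/f,1])
def plane(m,u,v,z):
    o,d=ray(m,u,v); return o+d*(z-o[2])/d[2]
def proj(m,p):
    f=240/np.tan(np.radians(m['fov_y'])/2)
    c=R(m['attitude']).T@(np.array(p)-m['origin']); return f*c[0]/c[2]+m['cx'],f*c[1]/c[2]+m['cy']
E
python3 - <<'E'
from h import *
import pickle
ms={}
s=r.state(); print(s['t'],s['ee_pos'],s['tool_rot'],s['grip_width'],r.hold_point_z)
for n in ['scene','side']:
    ms[n]=r.camera_model(n); save(n,n+'0.png'); print(n,ms[n])
a=cv2.imread('pics/scene0.png');b=cv2.imread('pics/side0.png')
E
```

```text
pics
0.0 [0.17457415 0.65160021 0.23060227] [-3.84028605e-05  1.30503114e-01  9.91447679e-01 -6.60358439e-04] 1.003382252377798 -0.0187
scene {'fov_y': 49.90212465691758, 'cx': 321.72733099953695, 'cy': 240.04351688609316, 'origin': array([ 0.90597361, -0.42538466,  0.52930789]), 'attitude': array([-0.46498133,  0.83201206,  0.25849493, -0.15725349])}
side {'fov_y': 55.16051604294571, 'cx': 326.87697186194464, 'cy': 237.505073821284, 'origin': array([ 0.36116989, -0.33333045,  0.56324109]), 'attitude': array([-0.38550096,  0.90488849, -0.16812248,  0.06557939])}
```

View pics/scene0.png

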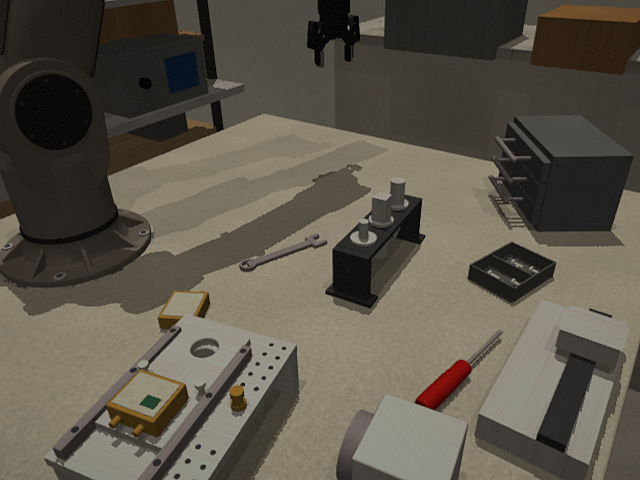

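View pics/side0.png

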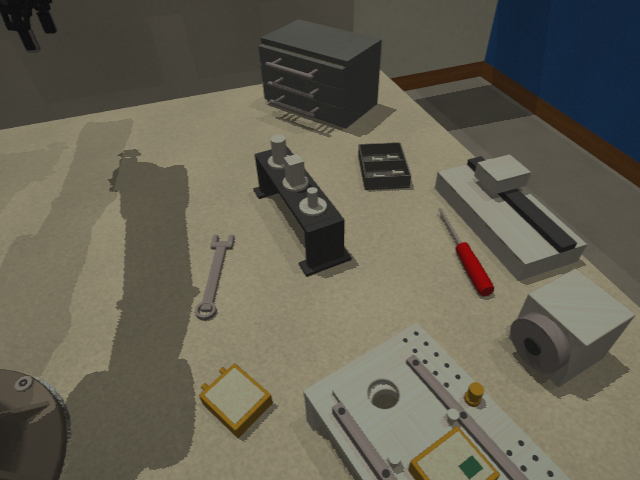

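The scene view shows the rack with the slim pin in front at (364,230), the square-headed dowel at (381,210), and the round full-width drift at the far end (398,190; side view 278,148). The bracket hole is at (204,348) in scene and (383,394) in side. I'll take zoomed crops to refine these.

```bash
cat > a.py <<'E'
from h import *
ms={n:r.camera_model(n) for n in ['scene','side']}
a=cv2.imread('pics/scene0.png');b=cv2.imread('pics/side0.png')
def crop(i,x,y,w=80,h=60): return cv2.resize(i[y:y+h,x:x+w],(400,300),interpolation=cv2.INTER_CUBIC)
cv2.imwrite('pics/crops.png',cv2.convertScaleAbs(np.vstack([np.hstack([crop(a,360,170),crop(b,240,125)]),np.hstack([crop(a,165,318),crop(b,343,364)])]),alpha=1.3))
def tri(u1,u2):
    o1,d1=ray(ms['scene'],*u1);o2,d2=ray(ms['side'],*u2)
    t=np.linalg.lstsq(np.c_[d1,-d2],o2-o1,rcond=None)[0]
    p,q=o1+d1*t[0],o2+d2*t[1]; return (p+q)/2,np.linalg.norm(p-q)
print('head',tri((398,181),(278,139)))
print(plane(ms['scene'],398,181,.138),plane(ms['side'],278,139,.138))
print('slim',tri((364,222),(312,190)))
print('hole',tri((204,348),(383,394)),plane(ms['scene'],204,348,.085),plane(ms['side'],383,394,.085))
E
python3 a.py
```

```text
head (array([0.52223807, 0.34177384, 0.13652442]), np.float64(0.00031913250385218737))
[0.52356946 0.33923672 0.138     ] [0.5216079  0.33914483 0.138     ]
slim (array([0.5352202 , 0.20381302, 0.12140015]), np.float64(0.0008382197456720785))
hole (array([ 0.50172689, -0.12342907,  0.08446751]), np.float64(0.00022014443026748825)) [ 0.50218644 -0.12366091  0.085     ] [ 0.50153701 -0.12378054  0.085     ]
```

View pics/crops.png

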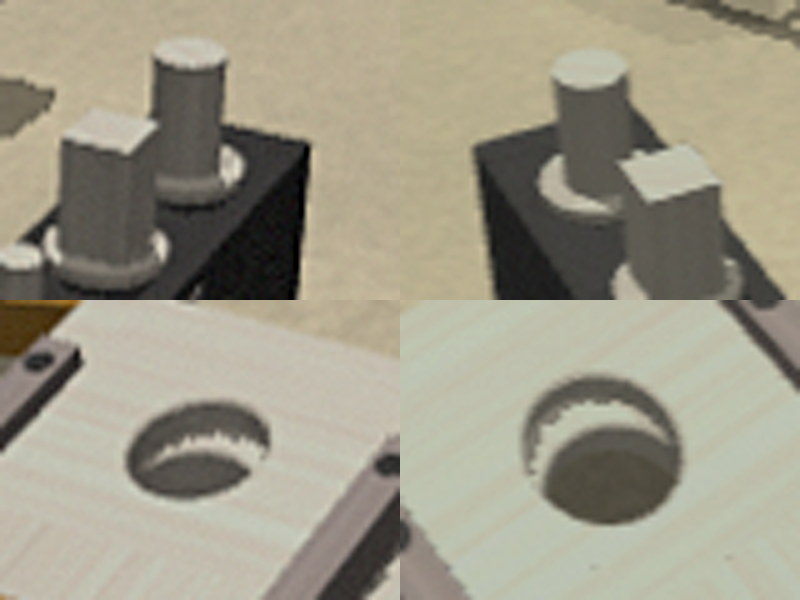

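The crops confirm the round head, 26 mm wide. Its top is at scene (398,180.6) and side (278,138.8), on the 44 mm collar. The hole mouth is at scene (204.6,348) and side (383.4,393.8), and the base hole shows displaced towards the module. Next I'll measure the rails and the base hole arc.

```bash
cat > b.py <<'E'
from h import *
from scipy.optimize import least_squares
ms={n:r.camera_model(n) for n in ['scene','side']}
S,D=ms['scene'],ms['side']
for n,m,p,q in [('scL',S,(57,440),(172,334)),('scR',S,(160,467),(246,345)),('sdL',D,(337,408),(385,475)),('sdR',D,(412,361),(515,475))]:
    P,Q=plane(m,*p,.091),plane(m,*q,.091); d=(Q-P)[:2]; print(n,P[:2],Q[:2],np.degrees(np.arctan2(d[1],d[0])))
c=lambda x,y,x0,y0:(x0+x/5,y0+y/5)
def fit(m,pts,z):
    P=np.array([plane(m,*p,z)[:2] for p in pts])
    return least_squares(lambda k:np.hypot(*(P-k).T)-.0175,P.mean(0)+[0,-.01]),P
for n,m,pts in [('side',D,[c(x-400,y-300,343,364) for x,y in [(546,483),(560,458),(580,438),(600,429),(640,427),(672,442)]]),
                ('scene',S,[c(x,y-300,165,318) for x,y in [(150,463),(165,457),(190,452),(220,457),(250,468)]])]:
    f,P=fit(m,pts,.075); print(n,'base',f.x,np.abs(f.fun).max())
for n,m,pts in [('side',D,[c(x-400,y-300,343,364) for x,y in [(523,450),(597,374),(682,450),(610,525)]]),('scene',S,[c(x,y-300,165,318) for x,y in [(127,461),(208,401),(270,437),(188,499)]])]:
    f,P=fit(m,pts,.085); print(n,'brk',f.x,np.abs(f.fun).max())
E
python3 b.py
```

```text
scL [ 0.48198569 -0.3060017 ] [ 0.45468168 -0.13254265] 98.94547136831375
scR [ 0.59327471 -0.2669786 ] [ 0.54702989 -0.09487463] 105.04027836192365
sdL [ 0.44700527 -0.12311711] [ 0.46531227 -0.20209042] -76.94864656557398
sdR [ 0.54871582 -0.10179702] [ 0.58167832 -0.24675038] -77.18875689434091
side base [ 0.50499627 -0.13204867] 0.0006383843239992221
scene base [ 0.50425266 -0.13118102] 0.0009446773819802023
side brk [ 0.5022528  -0.12345206] 0.0003078992440524869
scene brk [ 0.50267606 -0.12282622] 4.3948425646415934e-05
```

Base hole is at about (0.5046, -0.1317) and bracket hole at (0.5025, -0.1232). They are 8.8 mm apart along a rail azimuth of 103°, which agrees with the stated 7 to 10 mm. Now moving above the drift, with the fingers set to close across the rails.

Emit:
jog_arm --deltas "85 30 -27 0 -0.09; 85 35 -31 0 -0.18; 85 35 -31 0 -0.18; 85 35 -31 0 -0.18; 85 35 -31 0 -0.18; 85 35 -31 0 -0.18; 85 35 -31 0 -0.09; 85 35 -31 0 0; 85 35 -31 0 0; 85 38 -38 0 0; 85 0 0 0 0; 85 0 0 0 0" --squeeze 60

```text
t: 1.6
ee_pos: [0.5224, 0.3391, 0.231]
tool_rot: [-0.0, 0.622, 0.783, -0.0]
ft_force: [-0.3, -0.4, -0.5]
grip_width: 0.997
finger_force: 0.0
```

```bash
python3 - <<'E'
from h import *
s=r.state(); print(s['t'],s['ee_pos'],s['tool_rot'],s['joint_pos'])
m=r.camera_model('wrist'); im=save('wrist','w1.png'); print(m)
for p in [(.5226,.339,.138),(.5226,.339,.093)]: print(proj(m,p))
E
```

```text
1.6 [0.52238545 0.33911251 0.23097644] [-2.35940415e-04  6.21813268e-01  7.83165462e-01 -2.51593776e-04] [-1.01360164  0.36206734  0.43176626  1.74719036 -0.17015675  1.06985498
 -0.29564793]
{'fov_y': 64.6727893982019, 'cx': 320.2172285738623, 'cy': 238.63865318549705, 'origin': array([0.50429168, 0.41766363, 0.37384479]), 'attitude': array([0.15669044, 0.98103099, 0.11270228, 0.018014  ])}
(np.float64(320.19650349036596), np.float64(243.63149242891942))
(np.float64(320.19802878509415), np.float64(224.7033019391805))
```

View pics/w1.png

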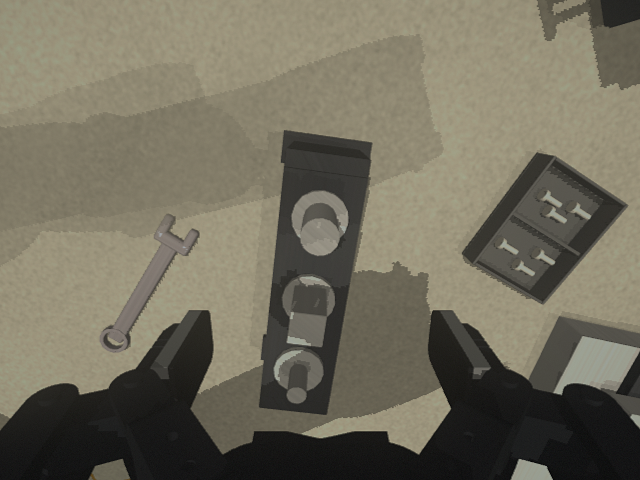

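The wrist view shows the drift's head top at about (320,237.5) and its collar centre at (320,222), a few pixels above the prediction. Converting that to a position.

```bash
python3 - <<'E'
from h import *
m=r.camera_model('wrist'); im=cv2.imread('pics/w1.png')
print(plane(m,320,237.5,.138),plane(m,320,222,.093))
g=cv2.cvtColor(im,cv2.COLOR_BGR2GRAY)
cv2.imwrite('pics/w1c.png',cv2.resize(im[180:265,270:370],(800,680)[:2])[:600])
c=cv2.HoughCircles(cv2.GaussianBlur(g[180:270,270:370],(3,3),0),cv2.HOUGH_GRADIENT,1,5,param1=100,param2=12,minRadius=15,maxRadius=34)
for k in c[0][:6]: print(k[0]+270,k[1]+180,k[2], plane(m,k[0]+270,k[1]+180,.138)[:2],plane(m,k[0]+270,k[1]+180,.093)[:2])
print(379/(.374-.138)*.013,379/(.374-.093)*.022)
E
```

```text
[0.52108978 0.34373564 0.138     ] [0.52153827 0.34171637 0.093     ]
318.5 220.5 29.9 [0.51752338 0.35473353] [0.52014497 0.34261697]
319.5 237.5 19.1 [0.52077133 0.34366107] [0.52401249 0.32943232]
319.5 232.5 22.0 [0.51999272 0.34699494] [0.52308536 0.33340216]
323.5 221.5 33.4 [0.52081605 0.35481796] [0.52406575 0.3427175 ]
320.5 242.5 24.6 [0.52219636 0.34044807] [0.52570937 0.32560641]
313.5 217.5 22.1 [0.51393993 0.35594716] [0.51587793 0.34406211]
20.877118644067796 29.67259786476868
```

Emit:
jog_arm --deltas "85 -1 3 -30 0; 85 0 0 -50 0; 85 0 0 -40 0; 85 0 0 -11 0; 85 0 0 0 0; 15 0 0 0 0; 15 0 0 0 0; 15 0 0 0 0; 15 0 0 0 0; 15 0 0 0 0; 15 0 0 0 0" --squeeze 60

```text
t: 3.02
ee_pos: [0.5219, 0.3422, 0.1011]
tool_rot: [-0.0, 0.622, 0.783, 0.0]
ft_force: [-2.6, -1.8, 7.6]
grip_width: 0.288
finger_force: 58.4
```

Emit:
jog_arm --deltas "15 0 0 15 0; 15 0 0 40 0; 15 0 0 50 0; 15 0 0 30 0; 15 0 -20 0 0; 15 -2 -50 0 0; 15 -2 -50 0 0; 15 -2 -50 0 0; 15 -2 -50 0 0; 15 -2 -50 0 0; 15 -2 -50 0 0; 15 -2 -50 0 0; 15 -2 -50 0 0; 15 -2 -40 0 0; 15 -1 -14 0 0; 15 0 0 0 0; 15 0 0 0 0; 15 0 0 0 0"

```text
t: 5.28
ee_pos: [0.5028, -0.1308, 0.2352]
tool_rot: [-0.0, 0.621, 0.784, 0.0]
ft_force: [0.4, -0.8, -1.9]
grip_width: 0.289
finger_force: 59.2
```

```bash
python3 - <<'E'
from h import *
s=r.state(); print(s['t'],s['ee_pos'],s['tool_rot'],s['ft_force'],s['grip_width'],s['joint_pos'])
im=save('wrist','w2.png'); m=r.camera_model('wrist'); print(m)
a=save('scene','scene2.png');b=save('side','side2.png')
e=s['ee_pos']
for n in ['scene','side']: 
    mm=r.camera_model(n); print(n,[np.round(proj(mm,(e[0],e[1],e[2]+k)),1) for k in [-.013,-.082]],np.round(proj(mm,(.5046,-.1317,.075)),1))
print('wrist',[np.round(proj(m,(e[0],e[1],e[2]+k)),1) for k in [.037,-.008,-.013,-.082]],np.round(proj(m,(.5046,-.1317,.075)),1),np.round(proj(m,(.5025,-.1232,.085)),1))
crop=lambda i,x,y:cv2.resize(i[max(y,0):max(y,0)+150,max(x,0):max(x,0)+200],(400,300))
mp=[proj(r.camera_model(n),(e[0],e[1],.12)) for n in ['scene','side']]
cs=[crop(i,int(p[0])-100,int(p[1])-75) for i,p in zip((a,b),mp)]; print([(int(p[0])-100,int(p[1])-75) for p in mp])
cv2.imwrite('pics/m2.png',np.vstack([np.hstack(cs),np.hstack([cv2.resize(im,(400,300)),cv2.resize(im[150:300,220:420],(400,300))])])[...,::-1])
E
```

```text
5.275 [ 0.50284216 -0.13083438  0.23517037] [-2.02036223e-04  6.21016576e-01  7.83797405e-01  1.18011127e-05] [ 0.40054267 -0.83007726 -1.8757252 ] 0.2889199190883528 [-0.46901532  0.19137917  0.68873271  1.976835   -0.14248625  1.02117503
  0.51625143]
{'fov_y': 64.6727893982019, 'cx': 320.2172285738623, 'cy': 238.63865318549705, 'origin': array([ 0.48452467, -0.05251219,  0.37812075]), 'attitude': array([0.15651719, 0.98094799, 0.11359433, 0.01843189])}
scene [array([182.2, 258.6]), array([191.7, 308.1])] [201.7 358.5]
side [array([399.2, 325.9]), array([392.4, 366.6])] [387.9 403.7]
wrist [array([319.8, 369.7]), array([319.8, 304.9]), array([319.8, 299.7]), array([319.9, 248.8])] [321.7 218.4] [321.7 211. ]
[(95, 254), (289, 308)]
```

View pics/m2.png

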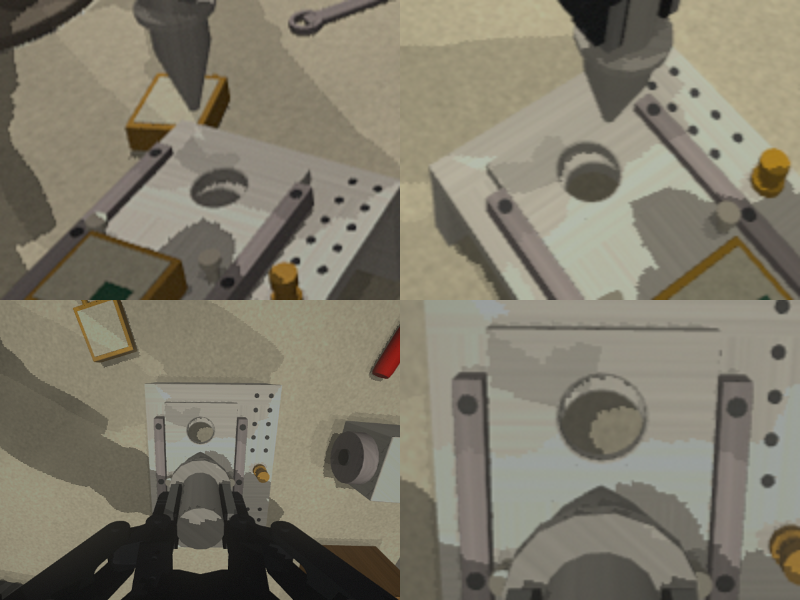

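The montage shows the tip at scene (192,308), side (394,368.5) and wrist (320,243.5). The bracket hole in the wrist view is at (321,208), with the rails square to the image. Each camera can now give the tip-to-hole offset on its own, so its calibration bias cancels.

```bash
python3 - <<'E'
from h import *
S,D,W=[r.camera_model(n) for n in ['scene','side','wrist']]
z=.2352-.082
for n,m,p in [('scene',S,(192,308)),('side',D,(394,368.5)),('wrist',W,(320,243.5))]:print(n,plane(m,*p,z))
o1,d1=ray(S,192,308);o2,d2=ray(D,394,368.5);t=np.linalg.lstsq(np.c_[d1,-d2],o2-o1,rcond=None)[0];print(o1+d1*t[0],o2+d2*t[1])
print('w brk',plane(W,321,208,.085)[:2])
E
```

```text
scene [ 0.50299181 -0.13052254  0.1532    ]
side [ 0.50341477 -0.13329325  0.1532    ]
wrist [ 0.50209397 -0.12774759  0.1532    ]
[ 0.50391311 -0.13119665  0.15405986] [ 0.50350054 -0.13317264  0.15295276]
w brk [ 0.50141127 -0.1213124 ]
```

Fixed cameras put the base hole at (+1.1, +0.3) mm from the tip. The wrist view agrees once I allow for the 6 mm tip's far edge. I'll shift 1 mm in x, lower until the point is in the base hole, and hold.

Emit:
jog_arm --deltas "15 1 0 -20 0; 15 0 0 -30 0; 15 0 0 -20 0; 15 0 0 -8 0; 15 0 0 -4 0; 15 0 0 -3 0; 15 0 0 0 0; 15 0 0 0 0" --squeeze 90

```text
t: 6.42
ee_pos: [0.5039, -0.132, 0.1507]
tool_rot: [0.0, 0.622, 0.783, 0.0]
ft_force: [-0.3, 0.1, -2.2]
grip_width: 0.285
finger_force: 88.4
```

```bash
python3 - <<'E'
from h import *
s=r.state(); print(s['t'],s['ee_pos'],s['ft_force'])
a=save('scene','scene3.png');b=save('side','side3.png')
im=np.hstack([cv2.resize(a[250:400,105:305],(400,300)),cv2.resize(b[290:440,289:489],(400,300))])
cv2.imwrite('pics/m3.png',im[...,::-1])
E
```

```text
6.425 [ 0.50391665 -0.13203944  0.15066655] [-0.32070152  0.12618639 -2.20406843]
```

View pics/m3.png

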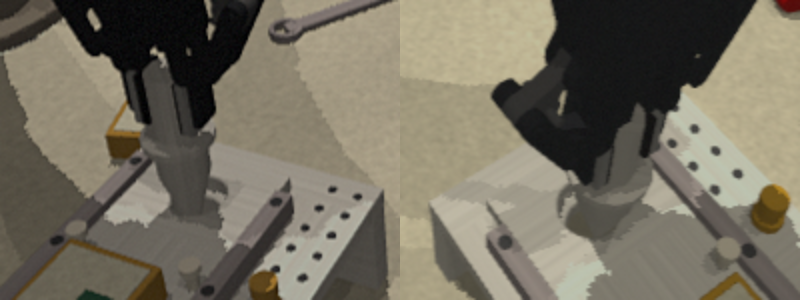

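The point is inside the bracket hole, near its -y edge, with no contact force. The collar is about 63 mm above the base mouth, so the entry condition is met. Now pushing down gradually.

Emit:
jog_arm --deltas "15 0 0 -3 0; 15 0 0 -3 0; 15 0 0 -3 0; 15 0 0 -3 0; 15 0 0 -3 0; 15 0 0 -3 0; 15 0 0 -3 0; 15 0 0 -3 0; 15 0 0 0 0"

```text
t: 7.65
ee_pos: [0.5035, -0.1321, 0.126]
tool_rot: [-0.0, 0.622, 0.783, -0.0]
ft_force: [0.5, 2.5, -1.7]
grip_width: 0.281
finger_force: 88.4
```

Emit:
jog_arm --deltas "15 0 0 -3 0; 15 0 0 -3 0; 15 0 0 -3 0; 15 0 0 -3 0; 15 0 0 -3 0; 15 0 0 -3 0; 15 0 0 0 0"

```text
t: 8.52
ee_pos: [0.5036, -0.1321, 0.108]
tool_rot: [-0.0, 0.622, 0.783, -0.0]
ft_force: [-0.1, 4.3, -4.2]
grip_width: 0.285
finger_force: 88.4
```

Emit:
jog_arm --deltas "15 0 0 -3 0; 15 0 0 -2 0; 15 0 0 -2 0; 15 0 0 -1 0; 15 0 0 -1 0; 15 0 0 -1 0; 15 0 0 -1 0; 15 0 0 0 0"

```text
t: 9.52
ee_pos: [0.5039, -0.1326, 0.098]
tool_rot: [0.0, 0.622, 0.783, 0.0]
ft_force: [-6.4, 1.8, 18.0]
grip_width: 0.285
finger_force: 91.1
```

Contact at 18 N at the expected height of 0.098, so the collar is home. Releasing and lifting away.

Emit:
jog_arm --deltas "50 0 0 0 0; 50 0 0 0 0; 50 0 0 0 0; 50 0 0 0 0; 50 0 0 15 0; 50 0 0 40 0; 50 0 0 50 0; 50 0 0 40 0; 50 0 0 0 0; 50 0 0 0 0"

```text
t: 10.78
ee_pos: [0.5035, -0.1319, 0.2424]
tool_rot: [-0.0, 0.622, 0.783, 0.0]
ft_force: [-0.3, -0.6, -0.8]
grip_width: 0.583
finger_force: 0.0
```

```bash
python3 - <<'E'
from h import *
s=r.state(); print(s['t'],s['ee_pos'],s['ft_force'],s['grip_width'])
a=save('scene','scene4.png');b=save('side','side4.png');w=save('wrist','w4.png')
for n in ['scene','side']:
    m=r.camera_model(n); print(n,np.round(proj(m,(.5041,-.1320,.135)),1),np.round(proj(m,(.5041,-.1320,.085)),1))
im=np.hstack([cv2.resize(a[270:420,105:305],(400,300)),cv2.resize(b[310:460,289:489],(400,300))])
cv2.imwrite('pics/m4.png',im[...,::-1])
E
```

```text
10.775 [ 0.50347227 -0.13188393  0.24239721] [-0.32278219 -0.58494216 -0.75133876] 0.5834582281258809
scene [194.  321.1] [200.1 352.5]
side [392.4 376.5] [388.4 399.8]
```

View pics/m4.png

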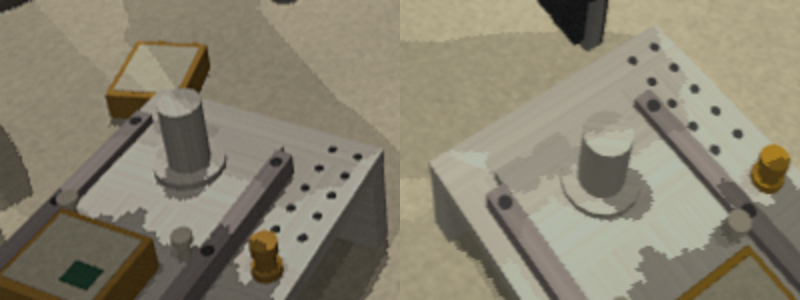

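The drift stands upright with its collar flat on the bracket. The head top is at scene (195,320.5) and side (392.5,376.5), within a pixel of the seated prediction. Handing in.

```bash
python3 -c "
from station import r
print(r.hand_in())"
```

```text
the job is handed in; nothing more can be done
None
```

The full-width drift stands upright through both holes with its collar home on the bracket, which its taper drew into line; the gripper is clear, and I handed the job in at about 11 s, though no verdict was returned.

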